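# Show what to clear off the hob, and where it goes

### The job

One thing has been left standing on the black glass hob: show a helper what to move and where to put it, by pointing only. Point straight at the thing on the hob, with the fingertips a few centimetres above the middle of its lid, for about a second; then point in the same way at the middle of the round cork mat on the worktop, and finish still pointing there. Touch nothing, leave everything where it stands, and do not point closely at anything else on the way.

Things in the scene. Friction and masses are not known exactly. Their poses are not given: they have to be found in the camera images.
- honey_jar_top (a point): Middle of the top of a clear glass honey jar with a dark lid, 65 mm across and 86 mm tall. The point's z axis points up. It stands upright, either on the hob or on the worktop. The hob is the only surface at y < -0.03, its glass 4 mm above the worktop; exactly one of the two jars and the tin stands on it (at y below -0.1), the two others on the worktop (y > 0). A microwave hangs over the rear of the hob (x > 0.55), its underside 0.55 m above it: keep the wrist below it.
- small_tin_top (a point): Middle of the top of a white food tin with a red and blue band and a metal lid, 57 mm across and 72 mm tall. The point's z axis points up. It stands upright, either on the hob or on the worktop.
- brown_jar_top (a point): Middle of the top of an orange-brown jar with a blue screw lid, 48 mm across and 88 mm tall. The point's z axis points up. It stands upright, either on the hob or on the worktop.
- cork_mat_top (a point): Middle of the top of a round cork mat, 110 mm across and 9 mm thick, fixed flat on the worktop to the left of the hob (y > 0). The point's z axis points up. This is the place to show.
- blue_tile_top (a point): Middle of the top of a square blue glazed tile, 104 mm wide and 9 mm thick, fixed flat on the worktop to the left of the hob. It is not the place to show. The point's z axis points up. The tile and the mat may change places.

How it is judged:
By the outcome, as a careful person would: the job done as asked, in the order asked, and still so for the second after the job is handed in, with the robot touching nothing.
It also fails if it takes over 42 s, if anything falls off the work surface, if the arm or the gripper's body presses on something with over 40 N, if the wrist force passes 120 N, or if a joint passes its speed limit or range.

### The arm

A 7-joint arm with a two-finger parallel gripper is mounted at the origin on a cart in front of the work surface, level with it; the furniture and walls round the work are solid. World frame = base frame: x ahead of the robot, y to its left, z up, the work surface at z = 0. Lengths are in mm, angles in rad, forces in N, time in s.
With the tool pointing down it reaches from about 400 to 875 mm from the base axis. Payload 4.4 kg.
Tool frame: the origin (TCP) lies at the very end of the fingers, on their centre line; the grasp point (between the pads) lies 19 mm behind it; y points along the fingers, z is the direction in which the jaws open and shut, and the axes are right-handed (so a half turn about y gives the same grasp; the last joint's range is limited). The gripper opens to 85 mm and grips with 20 to 120 N. Pads are 22 mm wide; open, the fingers measure 114 mm over their backs; the gripper's body (76 mm by 85 mm) begins 54 mm behind the grasp point. The pads swing forward as they close: fully open they stand 13 mm farther back than shut.
Start: joints at [1.114, 0.628, 0.038, 1.517, -0.027, 0.996, -0.02], TCP at [247.631, -600.996, 231.313] pointing down, gripper open.
Joint ranges: [-3.06, 3.06], [-0.37, 2.12], [-1.25, 1.32], [0.18, 2.47], [-1.1, 4.24], [0.23, 1.98], [-2.94, 2.94]. Speed limits (rad/s): [2.57, 2.57, 3.14, 3.14, 3.14, 3.14, 3.14].

### API

Orientations are given as [roll, pitch, yaw] about the fixed x, y, z axes, in that order (R = Rz(yaw) Ry(pitch) Rx(roll)).
In Python, from cell import * gives the robot as it stands.
- The arm moves only by the tool apply_moves, never from a script. Its argument "targets" is a list of rows, each a list of 6 numbers: the shift along the tool's x, y, z in units of 40 mm (1.0 is 40 mm), then the turn, a rotation vector about the tool's x, y, z in units of 8 degrees (1.0 is 8 degrees). A call has 1 to 12 rows; each row shifts and turns the commanded pose from where the row before left it, along the tool's axes as they then stand; what a row does not reach is not made up. A row lasts 1/8 s, in which the tool goes at most 62.5 mm and 10.7 degrees, less where a joint would pass 70% of its speed; a pose out of reach is approached as far as the arm can. A call is refused whole if a number of a shift passes 1 or a number of a turn 1, either way. A call with a gripper value outside its range is refused whole. "jaw" is the gripper command: -1 is shut, 1 is fully open, values between are in proportion, set as the call begins (left out, the last holds). The fingers move at their own pace and stop on an object; the grip force is fixed at half the most. Time passes only in rows, so rows that do not move let the fingers close. It gives the time, the measured TCP pose, the force and the opening at its end, in the units of the state.
- read_state(): the state, without advancing time (a new reading comes with each control period).
- get_image(name): name is "side" or "top"; returns the picture (400x640x3 uint8, red, green, blue); there is no depth.
- calibration(name): a dict with "fx", "fy", "cx", "cy" (pixels), "k1" (the pictures are not rectified: a ray, as slopes to the right and down, at radius r is drawn at 1 + k1 r^2 times it, then the intrinsics apply), "world_from_camera" (4x4, takes a point from camera to world coordinates). Camera axes: x right, y down, z forward; pixel columns grow to the right and rows downward; lengths in mm; the calibration is good to about 2 mm. A picture is of the moment at which its call begins. calibration takes no time and is no camera call.
- finish_job(): hands the job in, once; it reports no verdict.
The state is a dict: "clock": time; "qpos": joint angles; "qd": joint speeds; "tau": joint torques, N m; "eef_pos": TCP position; "tool_rot": TCP orientation; "force": force on the tool from outside, world axes, zero at the start; "torque": the same for the moment, N m; "width": finger opening in mm.
Only numpy, scipy, OpenCV 4.12 (cv2) and the standard library are available. Lean on these libraries where they do the work, as an engineer would, in place of code of your own. Each camera call takes 0.05 s, during which the arm holds its last target. There are 200 camera calls.

## Working session

There is one attempt and no reset: what is moved stays moved. The work goes in short steps, Python scripts to look and compute and a tool call to move; the robot and the scene stay as the last step left them, time stands still between calls to the robot, and variables do not carry over. Pictures are saved under pics/ and viewed, about 8 in all and at most 12, crops included, and the job is handed in when it is done.

Besides the shell and the picture viewer there is one more tool, called after "Emit:" by a JSON object that holds its "op" and its "data". apply_moves: Moves the arm, as the interface text tells. Its arguments: {"type":"object","properties":{"targets":{"type":"array"},"jaw":{"type":"number"}},"required":["targets"]}

```bash
mkdir -p pics; python3 - <<'E'
from cell import *
import cv2
for n in("side","top"):
    cv2.imwrite(f"pics/{n}0.png",get_image(n)[:,:,::-1]); c=calibration(n); print(n,c)
s=read_state(); print(s["clock"],s["eef_pos"],s["tool_rot"],s["width"])
E
```

```text
side {'fx': 408.1316062155822, 'fy': 408.1316062155822, 'cx': 319.3980595155032, 'cy': 198.21835587488042, 'k1': -0.1004053827538087, 'world_from_camera': array([[ 9.88814663e-01, -8.90325160e-02,  1.19661080e-01,
         4.45508158e+02],
       [-1.48437077e-01, -5.09118313e-01,  8.47800081e-01,
        -8.23441307e+02],
       [-1.45601269e-02, -8.56079292e-01, -5.16639379e-01,
         5.77971511e+02],
       [ 0.00000000e+00,  0.00000000e+00,  0.00000000e+00,
         1.00000000e+00]])}
top {'fx': 379.767343848254, 'fy': 379.767343848254, 'cx': 316.7985696704405, 'cy': 202.8377732322958, 'k1': -0.0542524427538835, 'world_from_camera': array([[-2.02705205e-02, -9.80394898e-01,  1.95997320e-01,
         3.59764328e+02],
       [-9.99537800e-01,  2.43144307e-02,  1.82481701e-02,
        -1.19648401e+01],
       [-2.26559761e-02, -1.95536830e-01, -9.80434626e-01,
         1.01478644e+03],
       [ 0.00000000e+00,  0.00000000e+00,  0.00000000e+00,
         1.00000000e+00]])}
0.1 [ 247.42866207 -600.48509357  230.49249098] [-1.57245649e+00 -2.21785849e-05 -2.75078211e+00] 85.62185851168088
```

View pics/side0.png

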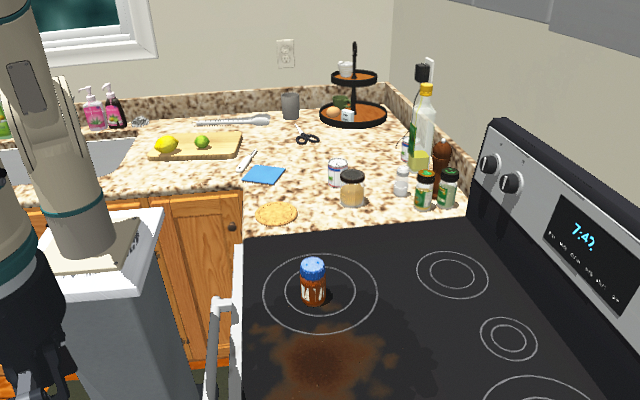

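View pics/top0.png

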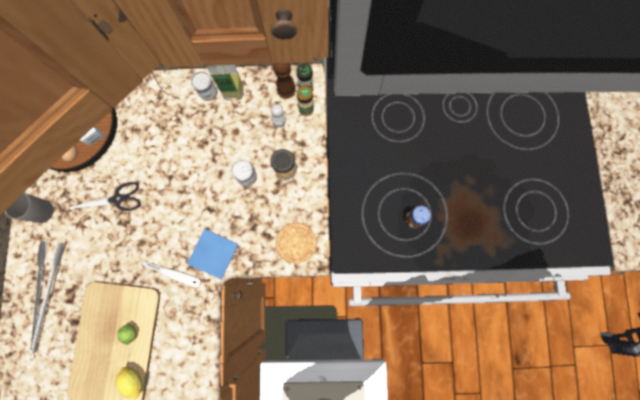

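The blue-lidded brown jar stands on the hob: its lid is at about side (313,263) and top (422,214). The cork mat is at side (276,213) and top (296,242). The tin and honey jar are on the worktop.

```bash
cat > h.py <<'E'
from cell import *
import numpy as np, cv2
from scipy.spatial.transform import Rotation as R
def ray(n,p):
    c=calibration(n); T=c["world_from_camera"]
    d=np.array([(p[0]-c["cx"])/c["fx"],(p[1]-c["cy"])/c["fy"]]); u=d.copy()
    for _ in range(20): u=d/(1+c["k1"]*(u@u))
    v=T[:3,:3]@np.r_[u,1]; return T[:3,3],v/np.linalg.norm(v)
def onplane(n,p,z):
    o,v=ray(n,p); return o+v*(z-o[2])/v[2]
def tri(a,b):
    (o1,v1),(o2,v2)=ray("side",a),ray("top",b)
    s=np.linalg.lstsq(np.c_[v1,-v2],o2-o1,rcond=None)[0]
    p,q=o1+s[0]*v1,o2+s[1]*v2; return (p+q)/2,np.linalg.norm(p-q)
def proj(n,P):
    c=calibration(n); q=np.linalg.inv(c["world_from_camera"])@np.r_[P,1]; u=q[:2]/q[2]; u=u*(1+c["k1"]*(u@u))
    return u*c["fx"]+[c["cx"],c["cy"]]
def delta(target,rot):
    s=read_state(); A=R.from_euler("xyz",s["tool_rot"]); B=R.from_euler("xyz",rot)
    return A.inv().apply(np.array(target)-s["eef_pos"])/40,(A.inv()*B).as_rotvec(degrees=True)/8
E
python3 - <<'E'
from h import *
np.set_printoptions(precision=1,suppress=True)
for n,lid,mat in(("side",(295,250,331,290),(245,195,305,235)),("top",(405,200,440,232),(265,212,325,272))):
    im=cv2.imread(f"pics/{n}0.png"); hsv=cv2.cvtColor(im,cv2.COLOR_BGR2HSV)
    for name,b,lo,hi in(("lid",lid,(95,60,60),(130,255,255)),("mat",mat,(8,95,120),(22,255,255))):
        m=cv2.inRange(hsv[b[1]:b[3],b[0]:b[2]],lo,hi); m=cv2.morphologyEx(m,cv2.MORPH_OPEN,np.ones((3,3)))
        _,_,st,ce=cv2.connectedComponentsWithStats(m); k=1+st[1:,4].argmax()
        print(n,name,ce[k]+b[:2],st[k]+[b[0],b[1],0,0,0])
    b=lid; cv2.imwrite(f"pics/{n}_c.png",1) if 0 else None
a=cv2.resize(cv2.imread("pics/side0.png")[190:310,240:360],None,fx=3.3,fy=3.3)
b=cv2.resize(cv2.imread("pics/top0.png")[180:300,330:450],None,fx=3.3,fy=3.3)
cv2.imwrite("pics/c1.png",np.hstack([a,b]))
print(tri((313,263),(422,214)),tri((276,213),(296,242)))
print("tin",tri((338,163),(243,170)),"honey",tri((352,175),(283,160)))
s=read_state();Rm=R.from_euler("xyz",s["tool_rot"]).as_matrix();print(Rm)
E
```

```text
side lid [312.1 268.3] [300 256  26  25 461]
side mat [285.5 219.4] [278 213  15  13  96]
top lid [420.3 214.8] [411 206  19  19 296]
top mat [295.7 242.7] [ 276  223   41   41 1292]
(array([ 511. , -252.6,   93.3]), np.float64(2.647358776094729)) (array([457. ,  64.4,   4.2]), np.float64(0.45251216687388013))
tin (array([642.9, 196.5,  66.7]), np.float64(2.8090964052790826)) honey (array([660.6,  90. ,  82.6]), np.float64(0.2317282143362286))
[[-0.9 -0.   0.4]
 [-0.4  0.  -0.9]
 [ 0.  -1.  -0. ]]
```

View pics/c1.png

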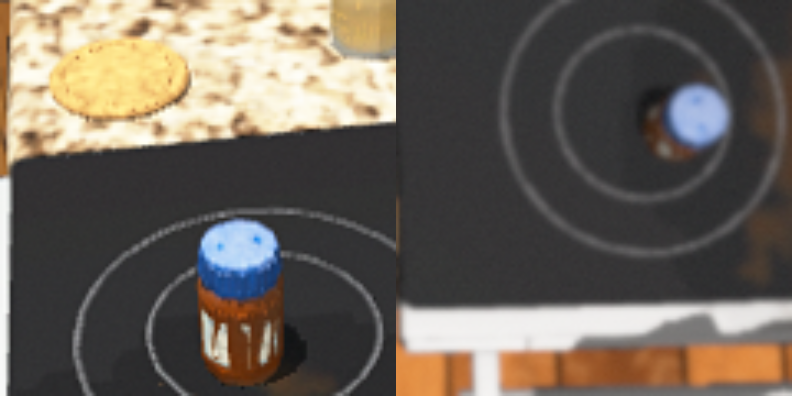

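Refined centres from the crop: the lid top is at side (312.1,263.9) and top (421.2,214.8), which gives about (511,-252,92). The mat is at about (457,64,9). I'll move over the jar at the current height with the gripper shut for a clear point.

Emit:
{"op": "apply_moves", "data": {"targets": [[-0.78, 0, -0.46, 0, 0, 0], [-0.78, 0, -0.46, 0, 0, 0], [-0.78, 0, -0.46, 0, 0, 0], [-0.78, 0, -0.46, 0, 0, 0], [-0.78, 0, -0.46, 0, 0, 0], [-0.78, 0, -0.46, 0, 0, 0], [-0.78, 0, -0.46, 0, 0, 0], [-0.78, 0, -0.46, 0, 0, 0], [-0.78, 0, -0.46, 0, 0, 0], [-0.78, 0, -0.46, 0, 0, 0], [-0.78, 0, -0.46, 0, 0, 0], [-0.78, 0, -0.46, 0, 0, 0]], "jaw": -1}}

```text
clock: 1.6
eef_pos: [510.1, -253.1, 231.0]
tool_rot: [-1.571, -0.0, -2.751]
force: [-1.1, -0.8, 0.3]
width: -0.0
```

```bash
python3 - <<'E'
from h import *
np.set_printoptions(precision=2,suppress=True)
L,e=tri((312.1,263.9),(421.2,214.8)); M,f=tri((276.4,213.3),(295.9,242.6))
print(L,e,M,f, onplane("side",(312.1,263.9),92),onplane("top",(421.2,214.8),92),onplane("side",(276.4,213.3),9),onplane("top",(295.9,242.6),9))
s=read_state(); print(s["clock"],s["eef_pos"],s["tool_rot"],s["width"],s["qd"])
print(delta([L[0],L[1],127],s["tool_rot"]))
E
```

```text
[ 509.47 -251.22   90.29] 2.5496059140882474 [456.77  64.9    2.71] 2.876120632561149 [ 510.53 -252.98   92.  ] [ 507.9  -250.75   92.  ] [458.06  55.46   9.  ] [454.73  64.34   9.  ]
1.6 [ 510.09 -253.11  230.98] [-1.57 -0.   -2.75] -0.044893579038523035 [-0.49  0.06 -0.01 -0.12  0.01  0.06 -0.5 ]
(array([-0.01,  2.6 , -0.05]), array([0., 0., 0.]))
```

Emit:
{"op": "apply_moves", "data": {"targets": [[0, 0.52, -0.05, 0, 0, 0], [0, 0.52, 0, 0, 0, 0], [0, 0.52, 0, 0, 0, 0], [0, 0.52, 0, 0, 0, 0], [0, 0.52, 0, 0, 0, 0], [0, 0, 0, 0, 0, 0], [0, 0, 0, 0, 0, 0]]}}

```text
clock: 2.48
eef_pos: [509.2, -252.5, 127.8]
tool_rot: [-1.57, 0.0, -2.751]
force: [0.9, 0.4, 0.6]
width: -0.1
```

```bash
python3 - <<'E'
from h import *
a=get_image("side")[:,:,::-1]; b=get_image("top")[:,:,::-1]
s=read_state(); print(s["clock"],s["eef_pos"],proj("side",s["eef_pos"]),proj("top",s["eef_pos"]))
cv2.imwrite("pics/p1.png",np.hstack([cv2.resize(a[180:320,240:380],(390,390)),cv2.resize(b[140:280,350:490],(390,390))]))
print(delta([456,62,231],s["tool_rot"]))
E
```

```text
2.575 [ 509.54883859 -252.68372178  128.24491996] [311.03913135 248.15907972] [425.73429819 211.56872165]
(array([-1.76154712, -2.57660665, -7.78077797]), array([0., 0., 0.]))
```

View pics/p1.png

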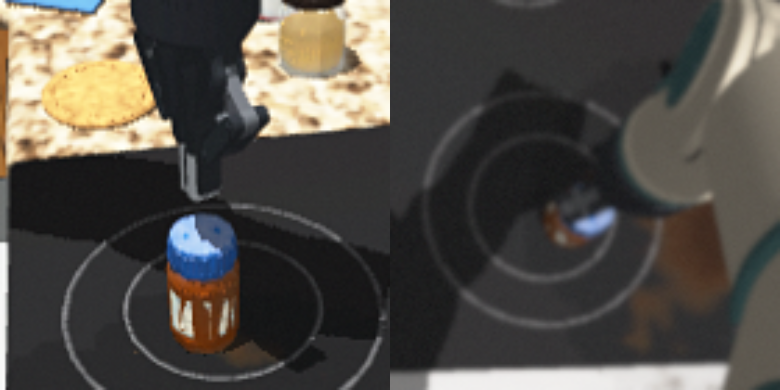

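The side view shows the fingertips at about (312,249), centred over the lid and about 36 mm above it. I'll hold there, then lift.

Emit:
{"op": "apply_moves", "data": {"targets": [[0, 0, 0, 0, 0, 0], [0, 0, 0, 0, 0, 0], [0, 0, 0, 0, 0, 0], [0, 0, 0, 0, 0, 0], [0, 0, 0, 0, 0, 0], [0, 0, 0, 0, 0, 0], [0, 0, 0, 0, 0, 0], [0, 0, 0, 0, 0, 0], [0, 0, 0, 0, 0, 0], [0, 0, 0, 0, 0, 0]]}}

```text
clock: 3.82
eef_pos: [508.9, -252.4, 127.3]
tool_rot: [-1.571, 0.0, -2.751]
force: [0.7, -0.2, -0.0]
width: 0.1
```

Emit:
{"op": "apply_moves", "data": {"targets": [[0, -0.65, 0, 0, 0, 0], [0, -0.65, 0, 0, 0, 0], [0, -0.65, 0, 0, 0, 0], [0, -0.65, 0, 0, 0, 0], [-0.2, 0, -0.8, 0, 0, 0], [-0.2, 0, -0.9, 0, 0, 0], [-0.2, 0, -0.9, 0, 0, 0], [-0.2, 0, -0.9, 0, 0, 0], [-0.2, 0, -0.9, 0, 0, 0], [-0.2, 0, -0.9, 0, 0, 0], [-0.2, 0, -0.9, 0, 0, 0], [-0.2, 0, -0.8, 0, 0, 0]]}}

```text
clock: 5.32
eef_pos: [461.1, 32.2, 231.5]
tool_rot: [-1.571, 0.0, -2.75]
force: [-0.0, -0.1, -0.1]
width: 0.2
```

```bash
python3 - <<'E'
from h import *
a=get_image("side"); s=read_state(); print(s["clock"],s["eef_pos"],s["qpos"])
# mat outline predicted in side view for centre (x,y,9): fit to crop segmentation
im=cv2.imread("pics/side0.png").copy(); tp=cv2.imread("pics/top0.png").copy()
t=np.linspace(0,2*np.pi,60)
out=[]
for n,I,b in(("side",im,(236,186,316,246)),("top",tp,(256,203,336,283))):
    I=cv2.resize(I[b[1]:b[3],b[0]:b[2]],None,fx=5,fy=5,interpolation=cv2.INTER_CUBIC)
    for c,col in(((456,62),(0,0,255)),):
        P=np.array([(proj(n,[c[0]+55*np.cos(q),c[1]+55*np.sin(q),9])-b[:2]+.5)*5 for q in t]).astype(int)
        cv2.polylines(I,[P],True,col,1)
    out.append(cv2.copyMakeBorder(I,0,400-I.shape[0],0,0,cv2.BORDER_CONSTANT))
cv2.imwrite("pics/m1.png",np.hstack(out))
print(delta([456,62,47],s["tool_rot"]))
E
```

```text
5.375 [460.39000577  37.19983546 231.43785617] [-1.29466535e-01  3.62842427e-01 -1.24592310e-02  2.02072029e+00
  1.39725282e-03  7.57982563e-01 -1.31605129e+00]
(array([-0.13406786,  4.61309545, -0.59887653]), array([0., 0., 0.]))
```

View pics/m1.png

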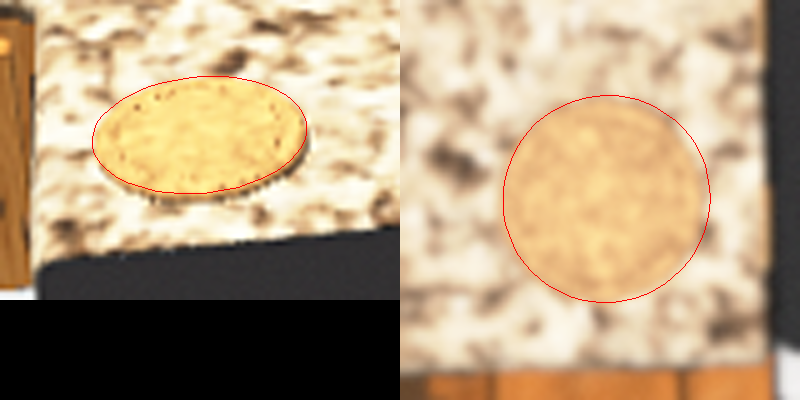

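The outline drawn for centre (456,62) fits the mat in both views, to about 2 mm. I'll let the arm settle, then correct.

Emit:
{"op": "apply_moves", "data": {"targets": [[0, 0, 0, 0, 0, 0], [0, 0, 0, 0, 0, 0]]}}

```text
clock: 5.62
eef_pos: [461.6, 29.8, 231.4]
tool_rot: [-1.57, -0.0, -2.752]
force: [0.2, -0.3, -0.6]
width: 0.0
```

```bash
python3 - <<'E'
from h import *
s=read_state(); print(s["clock"],s["eef_pos"],delta([455,62.5,44],s["tool_rot"]))
E
```

```text
5.625 [461.61019307  29.83959256 231.37595949] (array([-0.15724479,  4.68386156, -0.82116192]), array([0., 0., 0.]))
```

Emit:
{"op": "apply_moves", "data": {"targets": [[-0.08, 0, -0.41, 0, 0, 0], [-0.08, 0, -0.41, 0, 0, 0], [0, 0.6, 0, 0, 0, 0], [0, 0.6, 0, 0, 0, 0], [0, 0.6, 0, 0, 0, 0], [0, 0.6, 0, 0, 0, 0], [0, 0.6, 0, 0, 0, 0], [0, 0.6, 0, 0, 0, 0], [0, 0.6, 0, 0, 0, 0], [0, 0.48, 0, 0, 0, 0], [0, 0, 0, 0, 0, 0], [0, 0, 0, 0, 0, 0]]}}

```text
clock: 7.12
eef_pos: [455.4, 63.0, 44.6]
tool_rot: [-1.57, 0.001, -2.752]
force: [-0.3, -0.1, -0.5]
width: 0.1
```

```bash
python3 - <<'E'
from h import *
a=get_image("side")[:,:,::-1]; b=get_image("top")[:,:,::-1]
s=read_state(); print(s["clock"],s["eef_pos"],s["tool_rot"],proj("side",s["eef_pos"]),proj("top",s["eef_pos"]),delta([455,62.5,44],s["tool_rot"]))
cv2.imwrite("pics/p2.png",np.hstack([cv2.resize(a[120:320,210:410],(390,390)),cv2.resize(b[140:340,200:400],(390,390))]))
E
```

```text
7.225 [455.60647359  63.40152429  44.90725239] [-1.57032612e+00  1.56362573e-03 -2.75144693e+00] [274.25724179 199.77925827] [295.18697019 240.94732253] (array([0.02262969, 0.02265304, 0.0150674 ]), array([0., 0., 0.]))
```

View pics/p2.png

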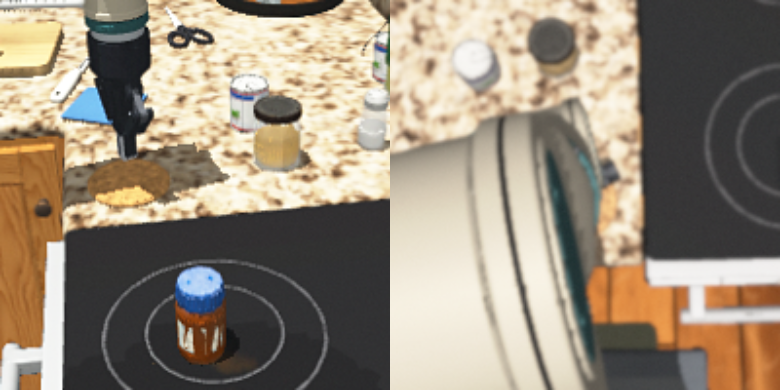

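The side view shows the tip at about (274,200), above the mat's middle. The jar is undisturbed. I'll hold here, then hand in.

Emit:
{"op": "apply_moves", "data": {"targets": [[0, 0, 0, 0, 0, 0], [0, 0, 0, 0, 0, 0], [0, 0, 0, 0, 0, 0], [0, 0, 0, 0, 0, 0], [0, 0, 0, 0, 0, 0], [0, 0, 0, 0, 0, 0], [0, 0, 0, 0, 0, 0], [0, 0, 0, 0, 0, 0], [0, 0, 0, 0, 0, 0], [0, 0, 0, 0, 0, 0]]}}

```text
clock: 8.48
eef_pos: [454.9, 63.7, 44.1]
tool_rot: [-1.571, 0.0, -2.751]
force: [1.1, 0.8, 0.6]
width: -0.2
```

```bash
python3 -c "
from cell import *
s=read_state();print(s['clock'],s['eef_pos'],s['force']);print(finish_job())"
```

```text
8.475 [454.90787224  63.65754594  44.11263247] [1.10030911 0.79979428 0.58581318]
the job is handed in; nothing more can be done
None
```

The job is handed in at 8.5 s of the 42 s allowed; no verdict is reported.

- **Thing on the hob:** it is the brown jar with the blue lid. I pointed straight down at it with the gripper shut, about 36 mm above the middle of the lid, for about 1.4 s.
- **The mat:** I then crossed at about 230 mm height and pointed the same way at the cork mat. The arm finished holding there, about 35 mm above its middle, with the TCP at (455, 64, 44).
- **Last checks:** the force readings I saw stayed around 1 N, which is no more than sensor noise. The final side view shows the fingertips over the mat, with the brown jar, honey jar and tin undisturbed.
- **Disagreements:** the two camera views differed by about 2–3 mm on the lid and up to 9 mm in y on my first hand-picked mat centre. I settled the mat by drawing its outline in both views, which fitted to about 2 mm. In the last top view the arm mostly hid the mat, so that check rests on the side view and the measured pose.

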